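# Clamp a tube for gauging and hold the lever

### The arm

A 6-joint arm with a two-finger parallel gripper is mounted at the origin on the work surface. World frame = base frame: x ahead of the robot, y to its left, z up, the work surface at z = 0. Lengths are in m, angles in rad, forces in N, time in s.
With the tool pointing down it reaches from about 0.325 to 0.9 m from the base axis. Payload 6.1 kg.
Tool frame: the origin (TCP) lies between the finger pads; the fingertips stand 8 mm ahead of it and the grasp point (between the pads) lies 11 mm behind it; z points along the fingers, y is the line along which they close (so a half turn about z gives the same grasp; the last joint's range is limited). The gripper opens to 85 mm and grips with 20 to 120 N. Pads are 22 mm wide; open, the fingers measure 114 mm over their backs; the gripper's body (76 mm by 85 mm) begins 54 mm behind the grasp point. The pads swing forward as they close: fully open they stand 13 mm farther back than shut.
Start: joints at [1.175, 0.22, 1.526, -0, 1.395, -0.126], TCP at [0.167, 0.602, 0.239] pointing down, gripper open.
Joint ranges: [-2.98, 2.98], [-0.91, 2.08], [0.09, 2.57], [-1.24, 4.39], [0.2, 2.65], [-2.68, 2.68]. Speed limits (rad/s): [2.57, 2.57, 3.01, 3.14, 3.14, 3.14].

### API

Orientations are given as a unit quaternion [x, y, z, w].
In Python, from station import status, optics, order gives the robot as it stands.
- The arm moves only by the tool play_rows, never from a script. Its argument "motion" is a list of rows, each a list of 3 entries, a list of its own where there are three numbers: the gripper command: -1 is fully open, 1 is shut, values between are in proportion, then the shift along the world's x, y, z in m, then the turn about the world's z in rad. In form: [[hand, [tx, ty, tz], twist], ...]. A call has 1 to 10 rows; each row is the pose to reach, as a shift and turn from the pose commanded when the call began; what a row does not reach only later rows make up. A row lasts 1/10 s, in which the tool goes at most 50 mm and 8.59 degrees, less where a joint would pass 70% of its speed; a pose out of reach is approached as far as the arm can. A call with a gripper value outside its range is refused whole. The fingers move at their own pace and stop on an object; "grip_force" is the grip in N (left out, the last holds). Time passes only in rows, so rows that repeat a pose let the fingers close. It gives the time, the measured TCP pose, the force, the opening and the grip force at its end, in the units of the state.
- status.get_state(): the state, without advancing time (a new reading comes with each control period).
- optics.get_image(name): name is "scene" or "top"; returns a dict with "img" (400x640x3 uint8, red, green, blue), "depth" (400x640 float32, m along the optical axis (not along the pixel's ray), 0 where there is no reading), "intrinsics" (3x3 intrinsics, pixels), "dist_coeffs" ([k1, k2, p1, p2, k3] as OpenCV has them; the pictures are not rectified), "rvec" (rotation vector, rad) and "tvec" (3), from world to camera coordinates, as OpenCV has them. Camera axes: x right, y down, z forward; pixel columns grow to the right and rows downward; lengths in m; the calibration is good to about 2 mm. A picture is of the moment at which its call begins.
- order.hand_in(): hands the job in; it is judged then, once.
The state is a dict: "t": time; "qpos": joint angles; "joint_vel": joint speeds; "joint_efforts": joint torques, N m; "tool_pos": TCP position; "eef_rot": TCP orientation; "wrist_force": force on the tool from outside, world axes, zero at the start; "wrist_torque": the same for the moment, N m; "opening": opening from 0.0 (shut) to 1.0 (fully open); "grip_force": force on a finger pad.
Only numpy, scipy, OpenCV 4.12 (cv2) and the standard library are available. Lean on these libraries where they do the work, as an engineer would, in place of code of your own. Each camera call takes 0.05 s, during which the arm holds its last target. There are 200 camera calls.

### The job

Take the longer of the two steel tubes out of the sloping rack, stand it upright in the round cup of the clamp stand, right down on the cup's floor, and let go of it. Then press the stand's spring-return lever down past its first two clicks to the third and last one, and keep it pressed: finish while still holding it down there, because it springs back and opens the clamp if let go. Leave the shorter tube and all the other parts on the bench where they are.

Things in the scene. Friction and masses are not known exactly. Their poses are not given: they have to be found in the camera images.
- long_center (a point): centre (half-way along) of the LONG steel tube: 200 mm long, 24 mm across, about 0.16 kg, both ends alike. It starts in one of the rack's troughs, leaning 45 deg with its upper end away from the robot; the point's z axis points along it to that upper end. The trough carries only its lower 115 mm; the upper 80 mm stand free, open below and beside: grip there
- short_center (a point): centre of the SHORT steel tube: 130 mm long, otherwise the same (24 mm across, z axis to its upper end), leaning in the other trough, 110 mm beside the long one. Either tube may be in either trough. It stays where it is
- rack: fixed dark rack with two open aluminium troughs sloping at 45 degrees; origin under the centre of its 170 x 190 mm base (12 mm thick). The troughs lie 55 mm to either side of its x axis, rise towards its +x and reach about 115 mm high. Turned by up to 0.3 rad
- stand: fixed grey clamp stand; origin under the centre of its base plate (120 mm along x, 340 mm along y, 15 mm thick). Along its y axis: upright cup at y = +110 mm, column at y = -13 to 37 mm (150 mm high), lever pointing to -y. Beside the cup, 85 to 104 mm above the table, stand a fixed anvil (+y side, 16.5 mm from the cup's axis) and a jaw (-y side, at first 38 mm from the axis)
- cup_floor (a point): centre of the inner floor of the stand's round upright steel cup, 15 mm above the table, z up. The bore is 34 mm wide and 60 mm deep (rim 75 mm above the table, outside 48 mm wide). The lever drives the jaw towards the anvil: at the third click it has pushed the tube up to 4 mm sideways against the anvil and keeps it upright
- lever_pivot (a point): the lever's hinge axis (130 mm above the table), parallel to the stand's x axis. The lever points to the stand's -y
- lever_pad (a point): centre of the top of the flat black rubber pad at the lever's free end (50 mm along stand x, 46 mm along the lever). It lies 135 mm from the pivot along the lever and 8 mm above its middle line and moves with it: 178 mm above the table at rest, 98 mm at the third click; it slopes 0.3 rad one way, then the other. Nothing is above it
- lever (a joint): lever angle (rad): 0 = up at rest (pad end 0.3 rad above level), grows as the pad is pressed. Clicks at 0.2, 0.4 and 0.6; the third is the last: a hard stop follows at 0.65. A spring returns it to 0 from every click. At the pad 8 to 11 N get it over the clicks, dropping by 5 to 7 N as each is passed; about 9 N hold it at the third, 5 N just before
- coupling: bystander: grey pipe coupling, a hexagon 38 mm across corners with a round neck, 44 mm tall, standing beside the clamp stand. Stays where it is
- elbow: bystander: dark pipe elbow, about 30 mm thick and 46 mm tall, standing on the robot's side of the clamp stand. Stays where it is
- flange: bystander: flat aluminium flange block 75 x 42 mm, 34 mm tall with its boss, lying beyond the rack. Stays where it is
- collar: bystander: flat steel ring, 44 mm across, 14 mm high, lying beyond the clamp stand. Stays where it is
- hexnut: bystander: brass hexagon nut, 34 mm across, 18 mm high, lying on the robot's side of the rack. Stays where it is
- spanner: bystander: steel spanner, 180 mm long, lying flat to the right. Stays where it is
- long_tube: the long tube as a body; origin at the centre of its end that is the lower one at the start, z axis along it
Mind the look-alikes: they are no part of the job. What is shaped like the long_tube but green or yellow is not meant.

How it is judged:
By the outcome, as a careful person would: the job done as asked, in the order asked, and still so for the second after the job is handed in, while the arm keeps its last pose, push and grip.
It also fails if it takes over 48 s, if anything falls off the work surface, if the arm or the gripper's body presses on something with over 40 N, if the wrist force passes 120 N, or if a joint passes its speed limit or range.

## Working session

There is one attempt and no reset: what is moved stays moved. The work goes in short steps, Python scripts to look and compute and a tool call to move; the robot and the scene stay as the last step left them, time stands still between calls to the robot, and variables do not carry over. Pictures are saved under pics/ and viewed, at most 10 in all, crops included, and the job is handed in when it is done.

Besides the shell and the picture viewer there is one more tool, called after "Emit:" as name(argument=value, ...), one argument or row to a line, values as JSON. play_rows: Moves the arm, as the interface text tells. Its arguments: {"type":"object","properties":{"motion":{"type":"array","items":{"type":"array"}},"grip_force":{"type":"number"}},"required":["motion"]}

```bash
mkdir -p pics
cat > h.py <<'E'
import numpy as np, cv2
from station import status, optics, order
def grab(n):
    d=optics.get_image(n); d={k:np.array(v) if k!='img' else np.array(v) for k,v in d.items()}
    np.savez('%s.npz'%n,**d); return d
def load(n): return dict(np.load('%s.npz'%n))
def cloud(d):
    h,w=d['depth'].shape
    u,v=np.meshgrid(np.arange(w),np.arange(h))
    p=cv2.undistortPoints(np.stack([u,v],-1).reshape(-1,1,2).astype(float),d['intrinsics'],d['dist_coeffs']).reshape(h,w,2)
    z=d['depth'][...,None]; c=np.concatenate([p*z,z],-1)
    R=cv2.Rodrigues(d['rvec'])[0]
    P=(c-d['tvec'].ravel())@R
    P[d['depth']==0]=np.nan
    return P
def proj(d,X): return cv2.projectPoints(np.array(X,float).reshape(-1,3),d['rvec'],d['tvec'],d['intrinsics'],d['dist_coeffs'])[0].reshape(-1,2)
E
python3 - <<'E'
from h import *
a=grab('scene');b=grab('top')
for n,d in(('scene',a),('top',b)):
    cv2.imwrite(f'pics/{n}0.png',d['img'][...,::-1]); print(n,-cv2.Rodrigues(d['rvec'])[0].T@d['tvec'].ravel(),(d['depth']>0).mean())
s=status.get_state();print(s['t'],s['tool_pos'],s['eef_rot'],s['wrist_force'],s['opening'])
E
```

```text
scene [1.24190014 0.41547436 0.90991024] 0.99583984375
top [0.36691209 0.02906339 1.35660127] 0.99604296875
0.1 [0.16635214 0.60188539 0.23830499] [ 1.34467312e-01  9.90917628e-01 -8.58906698e-04 -2.41364782e-04] [-0.26114593 -0.34453434  1.08046861] 0.9989776112533387
```

View pics/scene0.png

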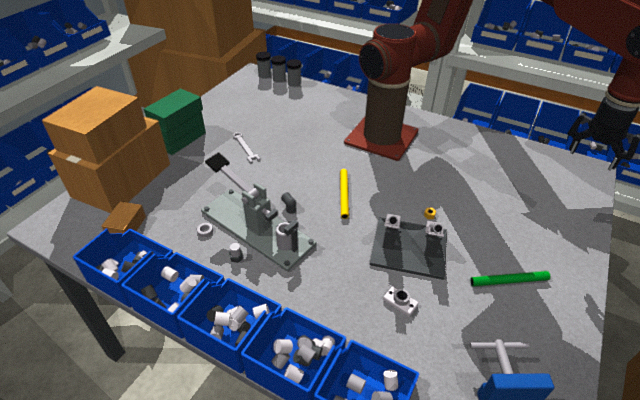

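View pics/top0.png

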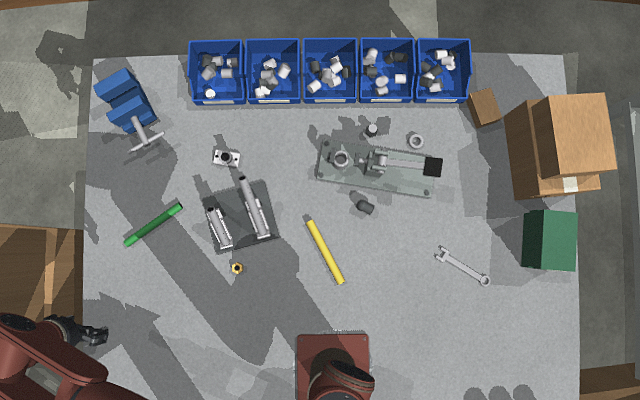

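The scene picture shows the stand (260,220), the rack (410,240) and distractors. In the top view, world +x is up and +y is left. The long tube candidate lies in the right trough (255,205) and the short one in the left trough (218,228). The green (153,223) and yellow (325,250) tubes are look-alikes. The cup is at (342,158) and the black pad at (433,166).

The right-trough tube fits because it is grey, in the rack, and longer and higher. I'll confirm it with a crop and depth.

```bash
cat > m.py <<'E'
from h import *
from scipy.optimize import least_squares
def box(P,u0,u1,v0,v1): 
    Q=P[v0:v1,u0:u1].reshape(-1,3); return Q[~np.isnan(Q[:,0])]
def cyl(Q):
    c0=Q.mean(0); dd=np.linalg.svd(Q-c0)[2][0]; dd*=np.sign(dd[2])
    f=lambda p:np.linalg.norm(np.cross(Q-p[:3],p[3:]/np.linalg.norm(p[3:])),axis=1)-.012
    r=least_squares(f,np.r_[c0-[0,0,.01],dd],loss='soft_l1',f_scale=.001)
    d=r.x[3:]/np.linalg.norm(r.x[3:]); d*=np.sign(d[2]); return r.x[:3],d,np.std(f(r.x))
def circ(Q,r):
    g=least_squares(lambda p:np.hypot(*(Q[:,:2]-p).T)-r,Q[:,:2].mean(0),loss='soft_l1',f_scale=.002); return g.x
E
python3 - <<'E'
from m import *
t=load('top');P=cloud(t)
print('table z',np.nanmedian(P[290:310,260:300,2]),'pix',P[205,257],P[228,220],P[158,342])
for n,(u0,u1,v0,v1),zmin in(('long',(232,275,170,212),.105),('short',(200,225,200,225),.085)):
    Q=box(P,u0,u1,v0,v1);print(n,'zmax',Q[:,2].max());Q=Q[Q[:,2]>zmin]
    c,d,s=cyl(Q);l=(Q-c)@d;top=c+d*np.percentile(l,99);print(len(Q),'axis',d,'upper end',top,s,'tilt',np.degrees(np.arccos(d[2])),'yaw',np.arctan2(d[1],d[0]))
Q=box(P,325,358,142,175);R=Q[(Q[:,2]>.07)&(Q[:,2]<.08)];print('rim',len(R),R.mean(0), (R[:,:2].min(0)+R[:,:2].max(0))/2,R[:,:2].max(0)-R[:,:2].min(0))
img=t['img'].astype(int);m=np.zeros(img.shape[:2],bool);m[150:182,415:450]=img[150:182,415:450].max(-1)<50
m&=P[...,2]>.14
K=P[m];print('pad',m.sum(),K.mean(0),K.min(0),K.max(0))
r=cv2.minAreaRect(K[:,:2].astype(np.float32)*1000);print(r)
A=cv2.resize(t['img'][150:270,190:290,::-1],None,fx=4,fy=4);B=cv2.resize(t['img'][120:220,310:450,::-1],(560,400))
o=np.zeros((480,400+400,3),np.uint8);o[:,:400]=A;o[:286,400:]=cv2.resize(B,(400,286));cv2.imwrite('pics/crop1.png',o)
E
```

```text
table z -0.0003457524469611296 pix [0.46904577 0.20429415 0.08716951] [0.40671812 0.30618387 0.08798152] [ 0.61004185 -0.03419005  0.01574321]
long zmax 0.1855615736389895
310 axis [0.68972922 0.14705273 0.7089775 ] upper end [0.5350304  0.23036461 0.17550743] 0.0023912501082780746 tilt 44.848217437726795 yaw 0.21005847050863194
short zmax 0.13767242592577159
232 axis [0.63715073 0.22748474 0.73640318] upper end [0.45895756 0.32693408 0.1283805 ] 0.0038973510524978657 tilt 42.574083847262244 yaw 0.342927759181551
rim 88 [ 0.59953461 -0.02941764  0.07464898] [ 0.59996355 -0.01895761] [0.04579593 0.05891965]
pad 304 [ 0.55688033 -0.26071749  0.17713572] [ 0.53087811 -0.28448383  0.16486734] [ 0.58403279 -0.23659821  0.18831107]
((557.26025390625, -260.9858703613281), (42.41211700439453, 48.2713623046875), 80.06437683105469)
```

View pics/crop1.png

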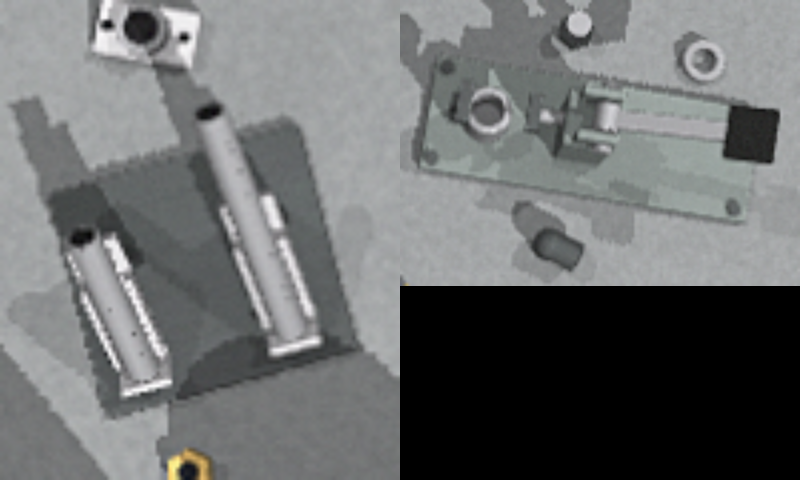

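The crop confirms it: the right-trough tube (upper end at crop (210,110)) is clearly longer and ends at z≈0.185. It is bare grey steel, so it is the long tube. The cup (490,112 in the right panel) lies in line with the column and the black pad. I'll refine the yaw and cup once, then move.

Run:
```python
from m import *
t=load('top');P=cloud(t)
# rack base
img=t['img'].astype(int);m=np.zeros(img.shape[:2],bool);m[175:256,198:282]=1
m&=(P[...,2]>.007)&(P[...,2]<.2)
m=cv2.morphologyEx(m.astype(np.uint8),cv2.MORPH_OPEN,np.ones((3,3)))>0
K=P[m&(P[...,2]<.017)];r=cv2.minAreaRect(K[:,:2].astype(np.float32)*1000);print('rack',r)
# tube slices perpendicular
Q=box(P,232,282,170,245)
for yaw in(.21,.25,.30):
    f=np.array([np.cos(yaw),np.sin(yaw),0])/2**.5+[0,0,.5**.5]
    n=np.array([-f[2],0,0]) # unused
    s=np.array([-np.sin(yaw),np.cos(yaw),0]); nn=np.cross(f,s); nn*=np.sign(nn[2])
    T=Q[(Q[:,2]>.11)]; h=T@nn; top=np.percentile(h,97)
    T=T[h>top-.009]; l=T@f
    out=[]
    for a,b in zip(*(lambda e:(e[:-1],e[1:]))(np.linspace(l.min(),l.max(),5))):
        k=(l>=a)&(l<b);y=T[k]@s;out.append((round((a+b)/2,3),round((y.min()+y.max())/2,4),round(np.ptp(y),4),round(np.percentile(T[k]@nn,90),4)))
    print(yaw,out,l.max())
# cup
Q=box(P,322,362,140,178);R=Q[(Q[:,2]>.071)&(Q[:,2]<.079)]
print('cup',circ(R,.0205),len(R)); a=circ(R,.0205);k=abs(np.hypot(*(R[:,:2]-a).T)-.0205)<.006;print(circ(R[k],.0205),k.sum())
A=Q[(Q[:,2]>.09)&(Q[:,2]<.11)];print('anvil/jaw',A.mean(0),A.min(0),A.max(0))
S=grab('scene')if 0 else load('scene');PS=cloud(S);c=proj(S,[*a,.075])[0].astype(int);print('px',c)
Q=box(PS,c[0]-16,c[0]+16,c[1]-16,c[1]+16);R=Q[(Q[:,2]>.071)&(Q[:,2]<.079)];R=R[np.hypot(*(R[:,:2]-a).T)<.03];print('scene cup',len(R),circ(R,.0205))
# stand base
q=proj(t,[*a,.0])[0]
m=np.zeros(img.shape[:2],bool);m[130:202,310:440]=1;m&=(P[...,2]>.010)&(P[...,2]<.02)
n,lab,st,_=cv2.connectedComponentsWithStats(m.astype(np.uint8));K=P[lab==1+st[1:,4].argmax()]
print('stand',cv2.minAreaRect(K[:,:2].astype(np.float32)*1000))
```

```text
rack ((440.50848388671875, 264.87774658203125), (171.25271606445312, 190.10122680664062), 14.885852813720703)
0.21 [(np.float64(0.439), np.float64(0.1129), np.float64(0.0194), np.float64(-0.2662)), (np.float64(0.465), np.float64(0.1132), np.float64(0.0195), np.float64(-0.2671)), (np.float64(0.491), np.float64(0.1139), np.float64(0.0192), np.float64(-0.2665)), (np.float64(0.517), np.float64(0.1132), np.float64(0.0219), np.float64(-0.266))] 0.5303404703465113
0.25 [(np.float64(0.442), np.float64(0.0928), np.float64(0.02), np.float64(-0.2689)), (np.float64(0.468), np.float64(0.0923), np.float64(0.0192), np.float64(-0.27)), (np.float64(0.494), np.float64(0.0922), np.float64(0.019), np.float64(-0.2695)), (np.float64(0.52), np.float64(0.0907), np.float64(0.0223), np.float64(-0.269))] 0.5329545520275639
0.3 [(np.float64(0.444), np.float64(0.0674), np.float64(0.0208), np.float64(-0.2717)), (np.float64(0.47), np.float64(0.0652), np.float64(0.018), np.float64(-0.2727)), (np.float64(0.496), np.float64(0.0647), np.float64(0.019), np.float64(-0.2722)), (np.float64(0.522), np.float64(0.0624), np.float64(0.0227), np.float64(-0.2718))] 0.5353179613038325
cup [ 0.60052529 -0.02579729] 78
[ 0.60051125 -0.02606567] 76
anvil/jaw [ 0.59858678 -0.03363944  0.10138179] [ 0.57448537 -0.08293787  0.09025425] [0.62560997 0.01074039 0.10927826]
px [285 227]
scene cup 75 [ 0.60283838 -0.02583158]
stand ((581.24609375, -134.2967987060547), (339.4002990722656, 120.7161636352539), 79.64498138427734)
```

Emit:
play_rows(
  motion=[
    [-1,[0.035,-0.038,0.005],0.05],
    [-1,[0.07,-0.076,0.01],0.11],
    [-1,[0.105,-0.114,0.015],0.16],
    [-1,[0.14,-0.152,0.02],0.21],
    [-1,[0.175,-0.19,0.02],0.27],
    [-1,[0.21,-0.228,0.02],0.32],
    [-1,[0.245,-0.266,0.02],0.37],
    [-1,[0.28,-0.304,0.02],0.43],
    [-1,[0.315,-0.342,0.02],0.48],
    [-1,[0.344,-0.377,0.02],0.53],
  ],
  grip_force=30,
)

```text
t: 1.1
tool_pos: [0.5042, 0.2323, 0.259]
eef_rot: [-0.131, 0.991, 0.0, -0.0]
wrist_force: [0.7, 0.7, 0.1]
opening: 1.002
grip_force: 0.0
```

Emit:
play_rows(
  motion=[
    [-1,[0,0,0],0],
    [-1,[0,0,0],0],
    [-1,[0,0,0],0],
  ],
)

```text
t: 1.4
tool_pos: [0.5025, 0.2346, 0.2589]
eef_rot: [-0.13, 0.992, 0.0, -0.001]
wrist_force: [-0.2, 0.1, 0.7]
opening: 0.997
grip_force: 0.0
```

Emit:
play_rows(
  motion=[
    [-1,[0.008,-0.009,0],0],
    [-1,[0.008,-0.009,-0.03],0],
    [-1,[0.008,-0.009,-0.06],0],
    [-1,[0.008,-0.009,-0.085],0],
    [-1,[0.008,-0.009,-0.105],0],
    [-1,[0.008,-0.009,-0.118],0],
    [-1,[0.008,-0.009,-0.118],0],
  ],
)

```text
t: 2.1
tool_pos: [0.5097, 0.2251, 0.1393]
eef_rot: [-0.13, 0.991, -0.0, -0.002]
wrist_force: [0.4, -0.9, 1.1]
opening: 0.996
grip_force: 0.0
```

Run:
```python
from h import *
a=grab('scene');b=grab('top')
A=cv2.resize(a['img'][150:270,330:470,::-1],(400,343));B=cv2.resize(b['img'][150:270,190:310,::-1],(400,400))
o=np.zeros((400,800,3),np.uint8);o[:343,:400]=A;o[:,400:]=B;cv2.imwrite('pics/g.png',o)
print(status.get_state()['tool_pos'],status.get_state()['wrist_force'])
```

```text
[0.51152721 0.22541371 0.14197556] [-0.04794213  0.97184951 -0.1252654 ]
```

View pics/g.png

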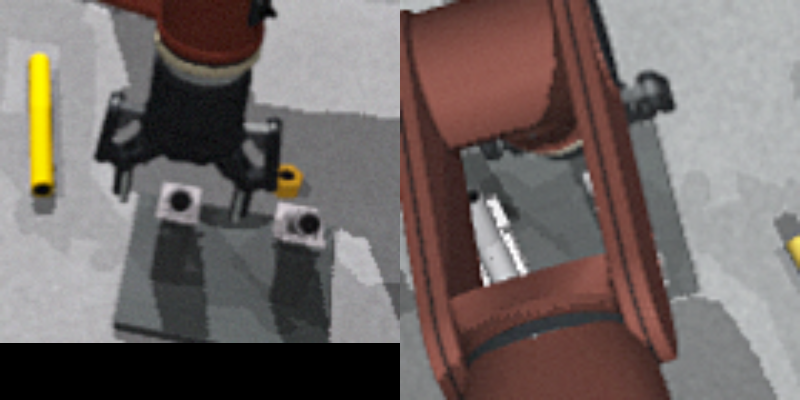

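The crop shows the fingers at (122,190) and (240,210) straddling the long tube's end at (180,203), well centred. Closing now.

Emit:
play_rows(
  motion=[
    [1,[0,0,0],0],
    [1,[0,0,0],0],
    [1,[0,0,0],0],
    [1,[0,0,0],0],
    [1,[0,0,0],0],
    [1,[0,0,0],0],
    [1,[0,0,0],0],
    [1,[0,0,0],0],
  ],
  grip_force=30,
)

```text
t: 3.0
tool_pos: [0.5115, 0.2252, 0.1417]
eef_rot: [-0.13, 0.992, 0.0, 0.0]
wrist_force: [-0.5, 1.1, 4.2]
opening: 0.271
grip_force: 30.2
```

Emit:
play_rows(
  motion=[
    [1,[0,0,0.01],0],
    [1,[0,0,0.025],0],
    [1,[0,0,0.045],0],
    [1,[0,0,0.07],0],
    [1,[0,0,0.095],0],
    [1,[0,0,0.12],0],
    [1,[0,0,0.14],0],
    [1,[0,0,0.15],0],
    [1,[0,0,0.15],0],
  ],
)

```text
t: 3.9
tool_pos: [0.512, 0.2252, 0.2936]
eef_rot: [-0.13, 0.992, 0.0, 0.002]
wrist_force: [0.8, 0.4, -1.1]
opening: 0.268
grip_force: 29.8
```

Run:
```python
from h import *
a=grab('scene')
cv2.imwrite('pics/lift.png',cv2.resize(a['img'][100:270,320:500,::-1],(540,510)))
s=status.get_state();print(s['tool_pos'],s['wrist_force'],s['wrist_torque'],s['opening'])
```

```text
[0.51139342 0.22503218 0.29186541] [-1.16451986e-01  1.40816861e-03 -2.36515609e+00] [ 0.00446099 -0.03126072  0.00449241] 0.27329408918233034
```

View pics/lift.png

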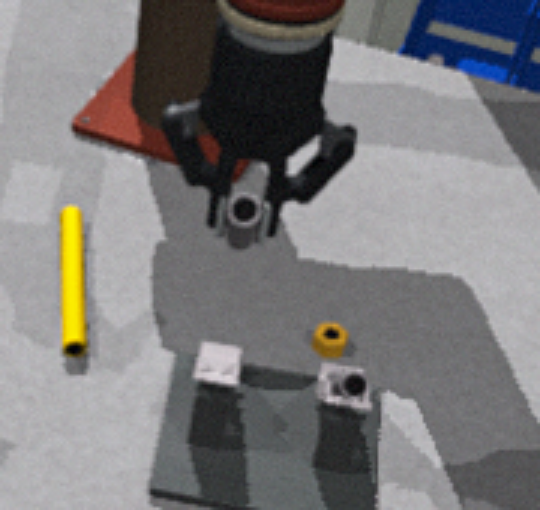

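The lifted picture shows the tube between the pads with its end at (245,210), seen nearly end-on. Its tilt is unclear from this view, so I'll get it from depth.

```bash
cat > tilt.py <<'E'
from m import *
def tube(names=('scene','top'),show=True):
    s=status.get_state();T=np.array(s['tool_pos']);q=np.array(s['eef_rot']);yaw=2*np.arctan2(q[1],q[0])-np.pi/2
    y=np.array([np.cos(yaw),np.sin(yaw),0]);x=np.array([y[1],-y[0],0]);x*=np.sign(x[0])
    L=[]
    for n in names:
        d=grab(n);P=cloud(d).reshape(-1,3);P=P[~np.isnan(P[:,0])]
        V=P-T;loc=np.c_[V@x,V@y,V[:,2]]
        k=(abs(loc[:,1])<.0125)&(abs(loc[:,0])<.2)&(loc[:,2]<.06)&(loc[:,2]>-.19)&(P[:,2]>.04)
        L.append(loc[k]);print(n,k.sum())
    return L,T,yaw
E
python3 - <<'E'
from tilt import *
L,T,yaw=tube();print(T,yaw)
for l in L:
    for x,z in l[::max(1,len(l)//25),[0,2]]*1000: print('(%d,%d)'%(x,z),end=' ')
    print()
E
```

```text
scene 217
top 8
[0.51139342 0.22503218 0.29186541] 1.8310073335134343
(17,59) (12,45) (18,42) (19,40) (21,38) (22,34) (20,36) (24,35) (7,25) (25,34) (27,32) (12,23) (25,29) (28,27) (11,17) (28,27) (27,21) (13,13) (3,1) (3,-2) (-41,-44) (12,3) (-40,-43) (-51,-57) (-72,-78) (-30,-188) (-29,-188) (-28,-188) 
(-26,-186) (-28,-188) (-30,-182) (-30,-188) (-31,-183) (-31,-189) (-33,-185) (-34,-188)
```

The tube is still held at 45° by friction, with its lower end about 117 mm behind and 106 mm below the TCP. I'll turn so the lean lies along stand x, lower beside the cup on its far side, and push the lower end against the cup's outer wall to swing the tube upright in the pads.

Emit:
play_rows(
  motion=[
    [1,[0.01,-0.011,0],-0.02],
    [1,[0.03,-0.034,0],-0.05],
    [1,[0.06,-0.068,0],-0.1],
    [1,[0.09,-0.102,0],-0.16],
    [1,[0.12,-0.136,0],-0.21],
    [1,[0.15,-0.17,0],-0.27],
    [1,[0.18,-0.204,0],-0.32],
    [1,[0.21,-0.238,0],-0.37],
    [1,[0.235,-0.267,0],-0.41],
    [1,[0.245,-0.278,0],-0.43],
  ],
  grip_force=30,
)

```text
t: 5.05
tool_pos: [0.7573, -0.0583, 0.2883]
eef_rot: [0.088, 0.996, -0.001, -0.001]
wrist_force: [-0.6, 0.4, -0.5]
opening: 0.271
grip_force: 29.7
```

Emit:
play_rows(
  motion=[
    [1,[0.006,-0.007,0],-0.011],
    [1,[0.006,-0.007,0],-0.011],
    [1,[0.006,-0.007,0],-0.011],
  ],
)

```text
t: 5.35
tool_pos: [0.7618, -0.0596, 0.2906]
eef_rot: [0.09, 0.996, 0.0, -0.001]
wrist_force: [0.1, 0.4, -0.9]
opening: 0.271
grip_force: 29.7
```

Run:
```python
from tilt import *
L,T,yaw=tube();print(T,yaw)
for l in L:
    for x,z in l[::max(1,len(l)//20),[0,2]]*1000: print('(%d,%d)'%(x,z),end=' ')
    print()
t=load('top');P=cloud(t)
a=load('scene');cv2.imwrite('pics/c.png',cv2.resize(a['img'][100:290,180:400,::-1],(660,570)))
```

```text
scene 588
top 155
[ 0.76181706 -0.05958001  0.29058743] 1.3904880097877537
(7,59) (21,36) (20,36) (21,37) (-40,-15) (-53,-28) (-60,-34) (-48,-26) (-29,-14) (-16,-6) (12,-1) (-83,-61) (-67,-50) (-44,-37) (-24,-26) (-105,-86) (-89,-75) (-92,-82) (-116,-104) (-106,-103) (143,-189) 
(0,21) (-2,24) (-7,26) (-3,23) (-7,23) (-1,14) (-7,19) (-9,15) (-5,12) (-11,15) (-11,5) (-12,15) (-14,8) (-14,-2) (-15,9) (-17,4) (-20,1) (-17,0) (-21,2) (-23,-3) (-23,4) (-25,0) (-23,-7)
```

View pics/c.png

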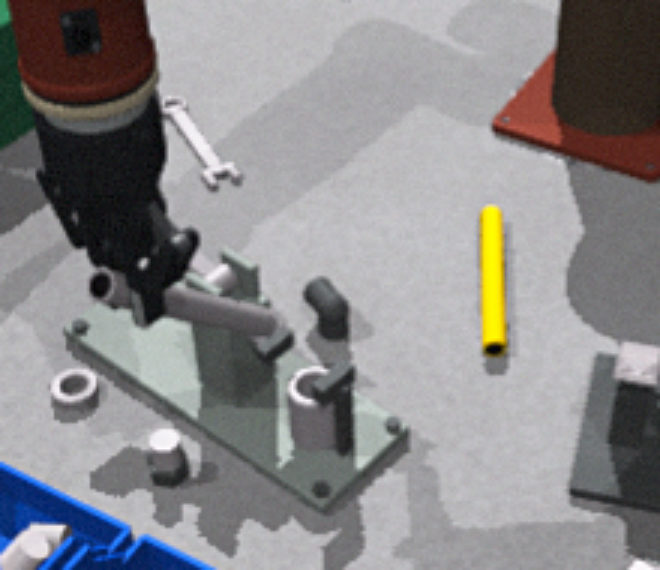

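The crop shows the tube still at 45°, lower end near (285,330) above the free side of the cup (315,400). The anvil is at (338,385) and the jaw at (272,340). The coupling and collar are well clear, so I'll lower and push.

Emit:
play_rows(
  motion=[
    [1,[0,0,-0.015],0],
    [1,[0,0,-0.04],0],
    [1,[0,0,-0.065],0],
    [1,[0,0,-0.09],0],
    [1,[0,0,-0.115],0],
    [1,[0,0,-0.13],0],
    [1,[0,0,-0.137],0],
    [1,[0,0,-0.137],0],
  ],
)

```text
t: 6.25
tool_pos: [0.7616, -0.0595, 0.1531]
eef_rot: [0.09, 0.996, 0.0, -0.001]
wrist_force: [-0.3, 0.4, -1.0]
opening: 0.269
grip_force: 29.8
```

Emit:
play_rows(
  motion=[
    [1,[-0.01,0.0018,0.001],0],
    [1,[-0.02,0.0037,0.003],0],
    [1,[-0.03,0.0055,0.005],0],
    [1,[-0.04,0.0073,0.007],0],
    [1,[-0.05,0.009,0.009],0],
    [1,[-0.06,0.011,0.011],0],
    [1,[-0.06,0.011,0.011],0],
  ],
)

```text
t: 6.95
tool_pos: [0.7039, -0.0491, 0.1691]
eef_rot: [0.09, 0.996, -0.0, 0.003]
wrist_force: [2.2, -0.8, -0.5]
opening: 0.271
grip_force: 32.3
```

Run:
```python
from tilt import *
L,T,yaw=tube();print(T,yaw,status.get_state()['wrist_force'])
for l in L:
    for x,z in l[::max(1,len(l)//20),[0,2]]*1000: print('(%d,%d)'%(x,z),end=' ')
    print()
```

```text
scene 1135
top 124
[ 0.7039287  -0.04914013  0.16911848] 1.3901359165119187 [ 2.89692566 -0.85811233 -0.51851643]
(8,57) (21,41) (24,31) (12,2) (-36,-49) (-17,-42) (-18,-59) (-82,-117) (-42,-99) (85,-126) (161,-69) (153,-75) (152,-82) (157,-82) (161,-86) (167,-88) (171,-89) (162,-109) (184,-92) (197,-90) (198,-111) 
(-12,29) (-8,12) (-10,8) (-10,-5) (-11,5) (-14,2) (-9,-7) (-13,-5) (-18,-4) (-14,-8) (-20,-4) (-21,-15) (-19,-11) (-22,-14) (-25,-18) (-22,-22) (-27,-18) (-28,-30) (-27,-25) (-29,-30) (-31,-31)
```

The tube is pivoting as planned (about 28° now, 3 N). Continuing.

Emit:
play_rows(
  motion=[
    [1,[-0.01,0.0018,0.003],0],
    [1,[-0.02,0.0037,0.006],0],
    [1,[-0.03,0.0055,0.009],0],
    [1,[-0.04,0.0073,0.011],0],
    [1,[-0.05,0.009,0.013],0],
    [1,[-0.06,0.011,0.015],0],
    [1,[-0.068,0.0124,0.016],0],
    [1,[-0.068,0.0124,0.016],0],
  ],
)

```text
t: 7.85
tool_pos: [0.6328, -0.0363, 0.1811]
eef_rot: [0.09, 0.996, 0.0, -0.001]
wrist_force: [0.6, -0.4, -2.1]
opening: 0.269
grip_force: 34.2
```

Emit:
play_rows(
  motion=[
    [1,[0.006,-0.001,0.01],0],
    [1,[0.01,-0.002,0.035],0],
    [1,[0.01,-0.002,0.065],0],
    [1,[0.01,-0.002,0.085],0],
    [1,[0.01,-0.002,0.09],0],
    [1,[0.01,-0.002,0.09],0],
  ],
)

```text
t: 8.45
tool_pos: [0.6448, -0.0387, 0.2722]
eef_rot: [0.09, 0.996, -0.0, 0.001]
wrist_force: [-0.2, -0.9, -1.7]
opening: 0.269
grip_force: 34.2
```

Run:
```python
from tilt import *
L,T,yaw=tube();print(T,yaw,status.get_state()['wrist_force'])
for l in L:
    l=l[abs(l[:,0])<.05]
    for p in l[::max(1,len(l)//30)]*1000: print('(%d,%d,%d)'%tuple(p),end=' ')
    print()
l=L[0];l=l[(abs(l[:,0])<.035)&(l[:,2]<-.012)&(l[:,2]>-.14)]
c,d,s=cyl(l);print(c,d,s,np.degrees(np.arctan2(d[0],d[2])),np.degrees(np.arctan2(d[1],d[2])),l[:,2].min())
```

```text
scene 633
top 133
[ 0.64484828 -0.03870151  0.27218014] 1.3899744523983308 [ 0.52991566  0.1313392  -1.10081521]
(9,-11,59) (12,-1,47) (21,1,45) (14,8,39) (19,0,30) (14,10,27) (18,3,17) (11,12,11) (17,4,2) (17,-5,-11) (15,4,-13) (16,8,-16) (17,4,-24) (16,3,-31) (14,4,-38) (13,8,-42) (14,9,-47) (11,7,-57) (11,11,-61) (6,8,-72) (7,11,-77) (3,10,-87) (0,10,-95) (15,-2,-103) (16,2,-105) (15,3,-112) (15,6,-117) (9,9,-127) (7,10,-135) (5,10,-143) (12,6,-152) 
(-12,12,26) (-12,11,6) (-7,1,-5) (-6,5,-22) (-7,-3,-12) (-14,-12,21) (-7,3,-27) (-7,-6,-20) (-6,7,-44) (-9,-2,-28) (0,11,-89) (-8,2,-44) (-6,-7,-45) (-7,6,-63) (-7,-3,-53) (-2,10,-97) (-8,0,-64) (-4,-9,-72) (-9,5,-73) (-9,-4,-68) (-7,7,-94) (-10,-2,-76) (-6,9,-114) (-11,0,-85) (-3,-11,-112) (-12,3,-96) (-9,-6,-98) (-8,5,-125) (-11,-4,-105) (-9,5,-135) (-9,-5,-126) (-10,2,-140) (-6,-8,-150) (-8,-6,-154) 
[ 0.01240441 -0.00106127  0.19458357] [2.90179915e-02 3.56946029e-05 9.99578889e-01] 0.0010491831818332932 1.6628418663114608 0.0020460116950138346 -0.1396613444809746
```

The tube is now upright (1.7° off). Moving over the cup and lowering.

Emit:
play_rows(
  motion=[
    [1,[-0.015,0.0043,0],0],
    [1,[-0.03,0.0086,0],0],
    [1,[-0.042,0.012,0],0],
    [1,[-0.046,0.0132,0],0],
    [1,[-0.046,0.0132,0],0],
    [1,[-0.046,0.0132,-0.01],0],
    [1,[-0.046,0.0132,-0.025],0],
    [1,[-0.046,0.0132,-0.035],0],
    [1,[-0.046,0.0132,-0.04],0],
    [1,[-0.046,0.0132,-0.04],0],
  ],
)

```text
t: 9.55
tool_pos: [0.5975, -0.0253, 0.2294]
eef_rot: [0.09, 0.996, 0.0, -0.001]
wrist_force: [-0.2, -0.2, -0.7]
opening: 0.269
grip_force: 34.2
```

Emit:
play_rows(
  motion=[
    [1,[0,0,-0.006],0],
    [1,[0,0,-0.012],0],
    [1,[0,0,-0.018],0],
    [1,[0,0,-0.024],0],
    [1,[0,0,-0.024],0],
  ],
)

```text
t: 10.05
tool_pos: [0.5975, -0.0253, 0.206]
eef_rot: [0.09, 0.996, 0.0, -0.001]
wrist_force: [-0.8, 0.6, -0.6]
opening: 0.267
grip_force: 34.2
```

Run:
```python
from h import *
a=grab('scene');b=grab('top')
A=cv2.resize(a['img'][130:280,210:350,::-1],(400,429));B=cv2.resize(b['img'][110:210,300:400,::-1],(400,400))
o=np.zeros((430,800,3),np.uint8);o[:429,:400]=A;o[:400,400:]=B;cv2.imwrite('pics/ins.png',o)
s=status.get_state();print(s['tool_pos'],s['wrist_force'])
```

```text
[ 0.59814463 -0.02534606  0.20711381] [ 1.63042814  0.45578664 -1.1963336 ]
```

View pics/ins.png

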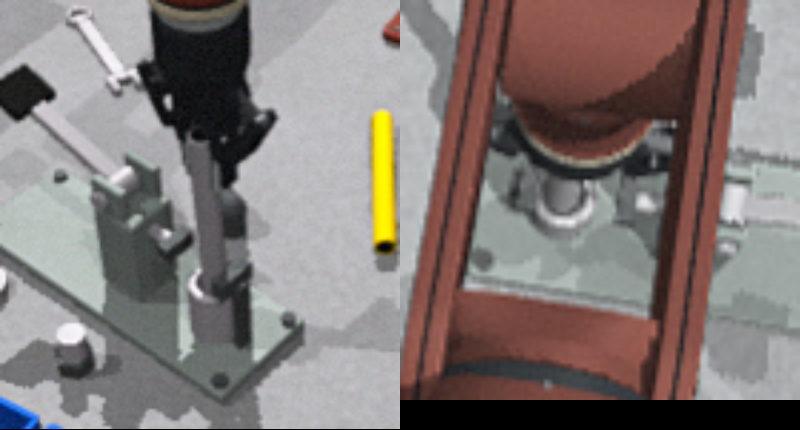

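The tube's lower end sits inside the cup rim (210,285 in the left view), and the top view agrees, with no contact force. Lowering further.

Emit:
play_rows(
  motion=[
    [1,[0,0,-0.006],0],
    [1,[0,0,-0.012],0],
    [1,[0,0,-0.018],0],
    [1,[0,0,-0.024],0],
    [1,[0,0,-0.029],0],
    [1,[0,0,-0.031],0],
    [1,[0,0,-0.031],0],
  ],
  grip_force=25,
)

```text
t: 10.85
tool_pos: [0.598, -0.0254, 0.1758]
eef_rot: [0.09, 0.996, 0.0, -0.0]
wrist_force: [-0.0, -0.1, -1.1]
opening: 0.267
grip_force: 34.2
```

Emit:
play_rows(
  motion=[
    [1,[0,0,-0.002],0],
    [1,[0,0,-0.004],0],
    [1,[0,0,-0.004],0],
    [1,[0,0,-0.004],0],
  ],
)

```text
t: 11.25
tool_pos: [0.5983, -0.0254, 0.1723]
eef_rot: [0.09, 0.996, -0.0, 0.0]
wrist_force: [0.2, -0.3, -2.2]
opening: 0.271
grip_force: 34.2
```

Emit:
play_rows(
  motion=[
    [1,[0,0,-0.001],0],
    [1,[0,0,-0.002],0],
    [1,[0,0,-0.003],0],
    [1,[0,0,-0.003],0],
  ],
)

```text
t: 11.65
tool_pos: [0.5981, -0.0254, 0.1691]
eef_rot: [0.09, 0.996, 0.0, -0.0]
wrist_force: [0.7, 0.1, -0.7]
opening: 0.27
grip_force: 34.2
```

Emit:
play_rows(
  motion=[
    [1,[0,0,-0.001],0],
    [1,[0,0,-0.002],0],
    [1,[0,0,-0.002],0],
    [1,[0,0,-0.002],0],
  ],
)

```text
t: 12.05
tool_pos: [0.5989, -0.0255, 0.1687]
eef_rot: [0.09, 0.996, -0.0, 0.001]
wrist_force: [-1.6, -0.0, 5.6]
opening: 0.273
grip_force: 34.8
```

The floor is reached (5.6 N at the expected height). Releasing and rising.

Emit:
play_rows(
  motion=[
    [0.2,[0,0,0.001],0],
    [0,[0,0,0.001],0],
    [-0.3,[0,0,0.001],0],
    [-0.5,[0,0,0.001],0],
    [-0.5,[0,0,0.001],0],
    [-0.5,[0,0,0.001],0],
  ],
)

```text
t: 12.65
tool_pos: [0.5982, -0.0254, 0.1682]
eef_rot: [0.09, 0.996, 0.0, -0.0]
wrist_force: [-0.3, -0.8, 0.2]
opening: 0.746
grip_force: 0.0
```

Emit:
play_rows(
  motion=[
    [-0.5,[0,0,0.01],0],
    [-0.5,[0,0,0.03],0],
    [-0.5,[0,0,0.06],0],
    [-0.5,[0,0,0.09],0],
    [-0.5,[0,0,0.12],0],
    [-0.5,[0,0,0.13],0],
    [-0.5,[0,0,0.13],0],
  ],
)

```text
t: 13.35
tool_pos: [0.5992, -0.0256, 0.3007]
eef_rot: [0.09, 0.996, -0.0, 0.002]
wrist_force: [-0.7, -0.4, -0.3]
opening: 0.747
grip_force: 0.0
```

Emit:
play_rows(
  motion=[
    [0.3,[-0.005,-0.025,0],0],
    [1,[-0.01,-0.06,0],0],
    [1,[-0.017,-0.1,0],0],
    [1,[-0.024,-0.14,0],0],
    [1,[-0.031,-0.18,0],0],
    [1,[-0.038,-0.215,0],0],
    [1,[-0.042,-0.236,0],0],
    [1,[-0.042,-0.236,0],0],
  ],
)

```text
t: 14.15
tool_pos: [0.5545, -0.2638, 0.2954]
eef_rot: [0.092, 0.996, 0.0, -0.002]
wrist_force: [0.3, -0.1, 0.2]
opening: -0.001
grip_force: 0.0
```

Run:
```python
from m import *
a=grab('scene');b=grab('top')
A=cv2.resize(a['img'][120:280,180:340,::-1],(400,400));B=cv2.resize(b['img'][110:210,310:460,::-1],(400,267))
o=np.zeros((400,800,3),np.uint8);o[:,:400]=A;o[:267,400:]=B;cv2.imwrite('pics/rel.png',o)
P=cloud(a).reshape(-1,3);k=(np.hypot(P[:,0]-.601,P[:,1]+.026)<.03)&(P[:,2]>.12)&(P[:,2]<.25);Q=P[k]
c,d,s=cyl(Q);print('tube',len(Q),c+d*(.075-c[2])/d[2],d,s,'top',np.percentile(Q[:,2],98))
s=status.get_state();print(s['t'],s['tool_pos'],s['wrist_force'],s['opening'])
```

```text
tube 316 [ 0.62124116 -0.01358264  0.075     ] [-0.05068036 -0.02146509  0.99848423] 0.004637457645930717 top 0.21718680898883252
14.25 [ 0.55553141 -0.26107575  0.29622984] [ 0.03471887  0.32681118 -0.15049057] 0.001030312231411839
```

View pics/rel.png

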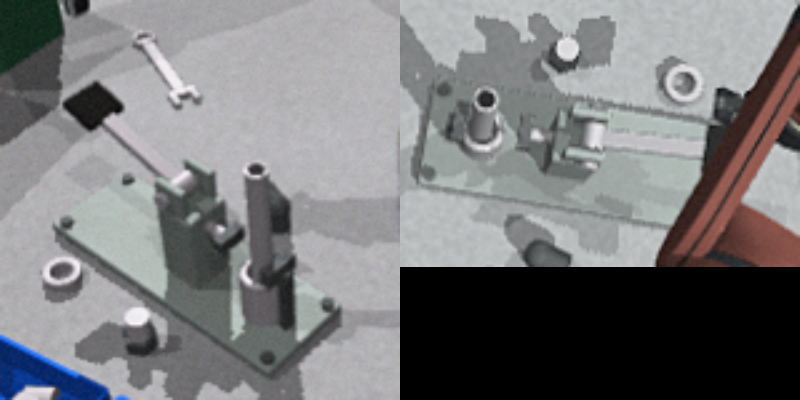

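The tube stands upright in the cup, with its top at z=0.217 (expected 0.215), so it is on the floor and released. The fingers are shut and above the black pad. Now pressing the lever, watching the force.

Emit:
play_rows(
  motion=[
    [1,[0,-0.003,-0.03],0],
    [1,[0,-0.003,-0.07],0],
    [1,[0,-0.003,-0.095],0],
    [1,[0,-0.003,-0.1],0],
    [1,[0,-0.003,-0.1],0],
  ],
)

```text
t: 14.75
tool_pos: [0.5559, -0.2628, 0.1972]
eef_rot: [0.09, 0.996, 0.001, -0.001]
wrist_force: [-0.0, 0.1, 0.2]
opening: 0.002
grip_force: 0.0
```

Emit:
play_rows(
  motion=[
    [1,[0,0,-0.006],0],
    [1,[0,0,-0.012],0],
    [1,[0,0,-0.018],0],
    [1,[0,0,-0.018],0],
  ],
)

```text
t: 15.15
tool_pos: [0.5575, -0.2657, 0.1823]
eef_rot: [0.09, 0.996, -0.001, 0.002]
wrist_force: [-1.2, -0.3, 7.9]
opening: 0.003
grip_force: 3.6
```

Emit:
play_rows(
  motion=[
    [1,[0,0,-0.006],0],
    [1,[0,0,-0.012],0],
    [1,[0,0,-0.018],0],
    [1,[0,0,-0.018],0],
  ],
)

```text
t: 15.55
tool_pos: [0.5566, -0.2648, 0.1626]
eef_rot: [0.09, 0.996, -0.0, 0.001]
wrist_force: [1.2, -0.9, 3.6]
opening: -0.0
grip_force: 1.8
```

Emit:
play_rows(
  motion=[
    [1,[0,0,-0.005],0],
    [1,[0,-0.001,-0.01],0],
    [1,[0,-0.001,-0.015],0],
    [1,[0,-0.001,-0.015],0],
  ],
)

```text
t: 15.95
tool_pos: [0.5565, -0.2666, 0.1483]
eef_rot: [0.09, 0.996, -0.001, 0.001]
wrist_force: [-1.9, -3.3, 7.7]
opening: 0.003
grip_force: 3.8
```

Emit:
play_rows(
  motion=[
    [1,[0,0,-0.006],0],
    [1,[0,0,-0.012],0],
    [1,[0,0,-0.018],0],
    [1,[0,0,-0.018],0],
  ],
)

```text
t: 16.35
tool_pos: [0.5568, -0.2665, 0.1301]
eef_rot: [0.09, 0.996, -0.001, 0.001]
wrist_force: [-1.9, -2.6, 9.3]
opening: 0.003
grip_force: 4.7
```

Emit:
play_rows(
  motion=[
    [1,[0,0,-0.004],0],
    [1,[0,0,-0.008],0],
    [1,[0,0,-0.012],0],
    [1,[0,0,-0.012],0],
  ],
)

```text
t: 16.75
tool_pos: [0.5569, -0.2653, 0.1178]
eef_rot: [0.09, 0.996, 0.0, 0.001]
wrist_force: [1.4, -1.1, 6.2]
opening: -0.001
grip_force: 2.9
```

Emit:
play_rows(
  motion=[
    [1,[0,0,-0.002],0],
    [1,[0,0,-0.004],0],
    [1,[0,0,-0.004],0],
  ],
)

```text
t: 17.05
tool_pos: [0.5569, -0.2648, 0.1137]
eef_rot: [0.09, 0.996, 0.0, 0.001]
wrist_force: [1.4, 1.4, 5.3]
opening: -0.001
grip_force: 2.4
```

Emit:
play_rows(
  motion=[
    [1,[0,0,-0.002],0],
    [1,[0,0,-0.003],0],
    [1,[0,0,-0.003],0],
  ],
)

```text
t: 17.35
tool_pos: [0.557, -0.2647, 0.1109]
eef_rot: [0.09, 0.996, 0.001, 0.001]
wrist_force: [1.3, 2.5, 5.4]
opening: 0.0
grip_force: 2.8
```

Emit:
play_rows(
  motion=[
    [1,[0,0,-0.001],0],
    [1,[0,0,-0.002],0],
    [1,[0,0,-0.002],0],
  ],
)

```text
t: 17.65
tool_pos: [0.557, -0.2647, 0.1092]
eef_rot: [0.09, 0.996, 0.0, 0.001]
wrist_force: [1.7, 2.0, 8.2]
opening: -0.003
grip_force: 3.3
```

Emit:
play_rows(
  motion=[
    [1,[0,0,-0.001],0],
    [1,[0,0,-0.002],0],
    [1,[0,0,-0.002],0],
  ],
)

```text
t: 17.95
tool_pos: [0.5571, -0.2648, 0.1074]
eef_rot: [0.09, 0.996, 0.0, 0.001]
wrist_force: [0.6, 4.0, 9.0]
opening: -0.001
grip_force: 3.9
```

Run:
```python
from m import *
a=grab('scene');P=cloud(a)
print(status.get_state()['tool_pos'],status.get_state()['wrist_force'])
im=a['img'].astype(int);Q=P.reshape(-1,3);c=np.array([.5812,-.1343]);ux=np.array([.9837,-.1797]);uy=np.array([.1797,.9837])
y=(Q[:,:2]-c)@uy;x=(Q[:,:2]-c)@ux
k=(abs(x)<.007)&(y<-.05)&(y>-.105)&(Q[:,2]>.08)&(Q[:,2]<.2)
p=np.polyfit(y[k],Q[k,2],1);print('lever slope',np.arctan(p[0]),k.sum(),'theta~',.3+np.arctan(p[0]))
k=(abs(x)>.014)&(abs(x)<.025)&(y<-.11)&(y>-.15)&(Q[:,2]>.07)&(Q[:,2]<.14);p=np.polyfit(y[k],Q[k,2],1);print('pad slope',np.arctan(p[0]),k.sum(),'z@-.131',np.polyval(p,-.131))
```

```text
[ 0.55709228 -0.26478984  0.10747616] [-0.25877902  2.02041272  9.05213441]
lever slope -0.38030971897268456 99 theta~ -0.08030971897268457
pad slope 0.15326890709129398 50 z@-.131 0.09819267121663536
```

Emit:
play_rows(
  motion=[
    [1,[0,0,-0.001],0],
    [1,[0,0,-0.001],0],
    [1,[0,0,-0.001],0],
  ],
)

```text
t: 18.3
tool_pos: [0.5571, -0.2647, 0.1068]
eef_rot: [0.09, 0.996, 0.0, 0.001]
wrist_force: [-0.2, 3.6, 11.0]
opening: 0.001
grip_force: 4.4
```

Emit:
play_rows(
  motion=[
    [1,[0,0,-0.001],0],
    [1,[0,0,-0.001],0],
    [1,[0,0,-0.001],0],
  ],
)

```text
t: 18.6
tool_pos: [0.5572, -0.2645, 0.106]
eef_rot: [0.09, 0.996, 0.001, 0.001]
wrist_force: [-0.8, 4.3, 12.6]
opening: -0.004
grip_force: 5.1
```

Run:
```python
from m import *
a=grab('scene');cv2.imwrite('pics/end.png',cv2.resize(a['img'][110:280,170:340,::-1],(560,560)))
print(status.get_state()['tool_pos'],status.get_state()['wrist_force'])
```

```text
[ 0.55721809 -0.26452043  0.10602616] [-0.33567738  4.67340376 12.15707264]
```

View pics/end.png

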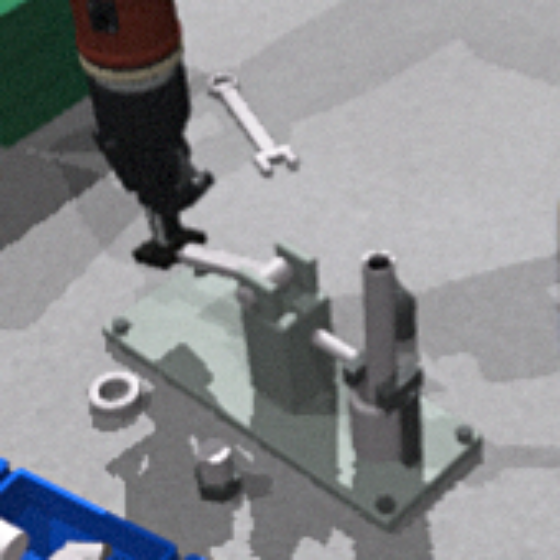

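The image shows the lever pressed below level, the jaw touching the tube at (355,372), and the tube upright against the anvil. Force is now rising steadily, so I'll check the lever angle from depth.

Run:
```python
from m import *
c=np.array([.5812,-.1343]);ux=np.array([.9837,-.1797]);uy=np.array([.1797,.9837])
for n in('scene','top'):
    a=grab(n);Q=cloud(a).reshape(-1,3);Q=Q[~np.isnan(Q[:,0])]
    y=(Q[:,:2]-c)@uy;x=(Q[:,:2]-c)@ux;z=Q[:,2]
    k=(abs(x)<.006)&(y<-.025)&(y>-.10)&(z>.085)&(z<.15)
    if k.sum()>10:
        g=least_squares(lambda p:p[0]+p[1]*(y[k]+.06)-z[k],[.12,.3],loss='soft_l1',f_scale=.001).x
        print(n,k.sum(),'z@-.06',g[0],'slope',np.arctan(g[1]))
    for lo in np.arange(-.16,-.02,.01):
        j=(y>lo)&(y<lo+.01)&(z>.07)&(z<.15)
        jb=j&(abs(x)<.006);jp=j&(abs(x)>.015)&(abs(x)<.024)
        print('%.3f'%(lo+.005),np.round([np.median(z[jb]) if jb.any() else 0,np.median(z[jp]) if jp.any() else 0],4),jb.sum(),jp.sum())
    k=(np.hypot(*(Q[:,:2]-[.601,-.0261]).T)<.03)&(z>.13)&(z<.21)
    if k.sum()>50: C,d,s=cyl(Q[k]);print('tube',d,s,k.sum(),((C+d*(.1-C[2]))[:2]-c)@np.c_[ux,uy])
print(status.get_state()['wrist_force'])
```

```text
scene 51 z@-.06 0.11784799097828054 slope 0.3072333145438785
-0.155 [0.0888 0.0917] 1 2
-0.145 [0.0929 0.0924] 1 6
-0.135 [0.0976 0.0948] 1 6
-0.125 [0.1152 0.0985] 20 12
-0.115 [0.1109 0.1014] 22 16
-0.105 [0.104  0.0964] 8 8
-0.095 [0.1066 0.    ] 7 0
-0.085 [0.1101 0.    ] 8 0
-0.075 [0.1134 0.    ] 5 0
-0.065 [0.117 0.   ] 10 0
-0.055 [0.119 0.   ] 6 0
-0.045 [0.1228 0.    ] 8 0
-0.035 [0.1254 0.    ] 4 0
-0.025 [0.1293 0.    ] 8 0
-0.015 [0.1326 0.1481] 2 5
tube [0.00744555 0.03633286 0.99931201] 0.0011384471395694481 216 [-0.00025213  0.11260277]
top 100 z@-.06 0.11700763675254097 slope 0.3018053329871995
-0.155 [0.     0.0915] 0 2
-0.145 [0.     0.0917] 0 10
-0.135 [0.    0.091] 0 2
-0.125 [0 0] 0 0
-0.115 [0 0] 0 0
-0.105 [0.1043 0.    ] 1 0
-0.095 [0.1061 0.    ] 5 0
-0.085 [0.1099 0.    ] 12 0
-0.075 [0.1113 0.    ] 14 0
-0.065 [0.1144 0.    ] 15 0
-0.055 [0.1187 0.    ] 14 0
-0.045 [0.1217 0.    ] 18 0
-0.035 [0.1252 0.    ] 15 0
-0.025 [0.1269 0.    ] 14 0
-0.015 [0.1303 0.1465] 15 5
tube [0.0017311  0.02430936 0.99970299] 0.0004978096305276938 54 [0.00016959 0.11468591]
[-0.70548644  4.29607084 11.67850632]
```

The lever angle is ≈0.605 rad in both views, right at the third click. I'll press slightly further for margin, staying well under the force limits.

Emit:
play_rows(
  motion=[
    [1,[0,0,-0.001],0],
    [1,[0,0,-0.001],0],
    [1,[0,0,-0.001],0],
  ],
)

```text
t: 19.05
tool_pos: [0.5573, -0.2647, 0.1054]
eef_rot: [0.09, 0.996, 0.0, 0.001]
wrist_force: [-1.4, 3.6, 14.1]
opening: -0.001
grip_force: 5.8
```

Emit:
play_rows(
  motion=[
    [1,[0,0,-0.001],0],
    [1,[0,0,-0.001],0],
    [1,[0,0,-0.001],0],
  ],
)

```text
t: 19.35
tool_pos: [0.5574, -0.2646, 0.1048]
eef_rot: [0.09, 0.996, 0.0, 0.001]
wrist_force: [-3.1, 5.9, 15.5]
opening: 0.002
grip_force: 6.8
```

Emit:
play_rows(
  motion=[
    [1,[0,0,-0.001],0],
    [1,[0,0,-0.002],0],
    [1,[0,0,-0.002],0],
    [1,[0,0,-0.002],0],
  ],
)

```text
t: 19.75
tool_pos: [0.5575, -0.2645, 0.1038]
eef_rot: [0.09, 0.996, 0.001, 0.001]
wrist_force: [-5.7, 7.3, 22.0]
opening: 0.002
grip_force: 9.4
```

Run:
```python
from m import *
c=np.array([.5812,-.1343]);ux=np.array([.9837,-.1797]);uy=np.array([.1797,.9837])
G={'scene':[],'top':[]};H=[]
for i in range(4):
  for n in G:
    a=grab(n);Q=cloud(a).reshape(-1,3);Q=Q[~np.isnan(Q[:,0])]
    y=(Q[:,:2]-c)@uy;x=(Q[:,:2]-c)@ux;z=Q[:,2]
    k=(abs(x)<.006)&(y<-.02)&(y>-.098)&(z>.085)&(z<.14)
    g=least_squares(lambda p:p[0]+p[1]*(y[k]+.06)-z[k],[.12,.3],loss='soft_l1',f_scale=.001).x
    k=(np.hypot(*(Q[:,:2]-[.601,-.0261]).T)<.03)&(z>.13)&(z<.21);C,d,s=cyl(Q[k])
    G[n].append([g[0],np.arctan(g[1]),*d[:2]])
  H.append(status.get_state()['wrist_force'])
for n in G: print(n,np.mean(G[n],0),np.std(G[n],0))
print(np.mean(H,0),status.get_state()['tool_pos'])
```

```text
scene [0.11684054 0.32179251 0.00882131 0.0215438 ] [0.00012954 0.00633881 0.01333865 0.01762516]
top [0.11591484 0.32534758 0.00442502 0.02295431] [0.00015917 0.00981841 0.00235296 0.00450668]
[-5.13319465  8.00129442 21.67292158] [ 0.55752685 -0.2644268   0.10382153]
```

The lever is at ≈0.62 rad, past the third click (0.6) and short of the hard stop (0.65). It is held at 22 N, steady, and the tube is upright and clamped. Handing in.

```bash
python3 -c "
from station import order
print(order.hand_in())"
```

```text
the job is handed in; nothing more can be done
None
```

The job is handed in, verdict not shown: the long tube stands upright on the cup's floor, let go, and the lever is held down at about 0.62 rad (third click 0.6, stop 0.65) with 22 N.

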